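# Set the comparator stage to the gauge block, taking up the backlash

## Task

Draw the sliding carriage back by its upright post, stand the middle-length gauge block of the three in the seat in front of the dial indicator's pin, then use the post to run the carriage up gently against the block until the indicator's needle stands at the set mark on the dial. The post has play in the carriage, so come to the mark in the run-up direction only, never running past it, and leave the play taken up in that direction, with the post let go and everything else on the table left alone.

Things in the scene. Friction and masses are not known exactly. Their poses are not given: they have to be found in the camera images.
- stage: Aluminium base plate of the comparator stage, 110 (x) x 340 (y) x 20 mm high, fixed to the table, at any yaw within about 0.35 rad. Origin on the table surface; the plate runs from y = -180 to +160 mm of it. Its +y is the run-up direction, from the carriage towards the dial indicator; z up.
- carriage: Dark steel carriage, 76 (x) x 60 (y) x 26 mm, that slides along the stage's y on two rails; travel 88 mm from its rear stop (origin at stage y = -135 mm) towards the indicator. Origin at the centre of its underside, 24 mm above the table; axes as the stage's. Dry friction of about 7 N and light damping hold it where it is left, also against the indicator's spring.
- nose (a point): Centre of the flat round end (18 mm diameter) of the 40 mm long rod on the carriage's +y side, 38 mm above the table; it pushes the gauge block. At the start it is 8 to 34 mm from the pin's tip.
- post_top (a point): Centre of the top of the square aluminium post (drive handle) on the carriage: 20 x 20 mm, free to grip from 57 to 99 mm (this point) above the table, sides parallel to the stage. It has 6 mm of play along y: 3 mm either way of the carriage's origin. In the play it moves with under 1 N, at either end it drives the carriage. Taken up in the run-up direction it stands 3 mm to +y.
- seat (a point): Point on the top face of the base plate (20 mm above the table) where the centre of the gauge block's underside goes, with the block's length along the stage's y. Two low guides (6 mm high, 43 mm long) stand either side, 30 mm apart inside. A block centred here has its far end 6 mm short of the free pin.
- pin_tip (a point): Centre of the flat steel tip (16 mm diameter) of the dial indicator's spring pin, 38 mm above the table, facing -y of the stage. Pushed in towards +y it yields against about 1 N per mm, with up to 12 mm travel.
- dial_centre (a point): Axis of the dial, 69.5 mm above the table, at the height of the needle. The dial faces up: an 88 mm steel bezel with a white face 80 mm across.
- needle_tip (a point): Point on the black needle (6 mm wide) 32 mm from the dial's axis, at its tip. With the pin free it points to -x of the stage (to the robot); it turns clockwise seen from above, 0.4 rad for each mm that the pin is pushed in.
- set_mark (a point): Set mark: 1 mm inside the inner end of the black block (10 x 8 mm, 5 mm high) on the bezel, 32 mm from the dial's axis and at the needle's height. It stands 1.2 to 2.2 rad clockwise of the needle's free position; the bezel can be turned by hand, but must stay.
- gauge: The middle-length gauge block: plain steel, 24 (x) x 40 (y, length) x 36 mm high, about 0.27 kg, loose on the table left of the stage. Origin at the centre of its underside.
- gauge_short: Short gauge block, 24 x 28 x 36 mm high, not wanted. Origin at the centre of its underside.
- gauge_long: Long gauge block, 24 x 56 x 36 mm high, not wanted. Origin at the centre of its underside.
- post_a: Bystander: steel optics post 13 mm thick on a 44 mm foot, 75 mm high.
- post_b: Bystander: steel optics post 13 mm thick on a 44 mm foot, 55 mm high.
- lens_ring: Bystander: dark lens ring, 52 mm across, 12 mm high.
- driver: Bystander: screwdriver with black handle, 150 mm long, lying.
- screw_jar: Bystander: jar 50 mm across, 60 mm high.
- bracket: Bystander: aluminium angle bracket, 40 x 30 mm, 40 mm high.
There are look-alikes about, which are no part of the job. Leave any brown, pink or turquoise look-alike of the gauge alone.

How it is judged (in metres and radians):
On the way, in this order (a step that is already met when the one before it is completed fails the run):
1. the carriage is drawn back until its nose stands more than 50 mm from the free pin (y of nose in the frame of stage below -0.02 m), for 0.2 s.
2. the middle-length gauge block stands in the seat between the guides, let go (x of gauge in the frame of stage between -0.006 and 0.006 m and z of gauge in the frame of stage between 0.017 and 0.023 m and y of gauge in the frame of stage above -0.025 m and angle between gauge's own z axis and vertical below 0.08 rad and angle between the y axis of gauge and the y axis of stage, either way round below 0.15 rad and contact force between the fingers and gauge below 0.1 N), for 0.2 s.
3. the carriage has pushed the block on to the pin and the needle is within 13 mm of the set mark at its tip (x of gauge in the frame of stage between -0.006 and 0.006 m and z of gauge in the frame of stage between 0.017 and 0.023 m and y of gauge in the frame of stage above -0.025 m and angle between gauge's own z axis and vertical below 0.08 rad and angle between the y axis of gauge and the y axis of stage, either way round below 0.15 rad and distance between needle_tip and set_mark below 0.013 m), for 0.2 s.
At the end, for the whole second after the job is handed in: The middle-length block stands flat and straight in the seat (within 6 mm), pressed between nose and pin; the needle tip is within 13 mm of the set mark (0.4 rad); the post stands over 1.5 mm to the run-up side of the carriage; all at rest and let go (all of step 3 and contact force between carriage and gauge above 0.3 N and y of post_top in the frame of carriage above 0.0015 m and linear speed of carriage below 0.003 m/s and contact force between the fingers and anything else below 0.1 N); the robot touches nothing.
It fails at once if the needle is run past the set mark by more than 0.5 rad (16 mm at its tip) (y of needle_tip in the frame of set_mark above 0.0155 m).
It fails at once if the carriage presses on the gauge block with more than 15 N (contact force between carriage and gauge above 15 N).
It fails at once if the set mark is moved (the bezel turned) (distance of set_mark from where it was at the start of the episode above 0.004 m).
It fails at once if a bystander or another gauge block is moved more than 20 mm (distance of any of gauge_short, gauge_long, post_a, post_b, lens_ring, driver, screw_jar, bracket from where it was at the start of the episode above 0.02 m).
It also fails if it takes over 64 s, if anything falls off the work surface, if the arm or the gripper's body presses on something with over 40 N, if the wrist force passes 120 N, or if a joint passes its speed limit or range.

## Robot

A 6-joint arm with a two-finger parallel gripper is mounted at the origin on the work surface. World frame = base frame: x ahead of the robot, y to its left, z up, the work surface at z = 0. Lengths are in mm, angles in rad, forces in N, time in s.
With the tool pointing down it reaches from about 350 to 925 mm from the base axis. Payload 6.4 kg.
Tool frame: the origin (TCP) lies midway between the tips of the shut fingers; the grasp point (between the pads) lies ctrl.grip_depth behind it (ctrl.grip_depth is the distance from the TCP to the grasp point, in mm); z points along the fingers, y is the line along which they close (so a half turn about z gives the same grasp; the last joint's range is limited). The gripper opens to 94 mm and grips with 3 to 60 N. Pads are 16 mm wide; open, the fingers measure 119 mm over their backs; the gripper's body (75 mm by 177 mm) begins 78 mm behind the grasp point.
Start: joints at [-1.455, 0.245, 1.558, -0, 1.339, -0.174], TCP at [185.749, -622.905, 205.455] pointing down, gripper open.
Joint ranges: [-3.13, 3.13], [-1.02, 2.26], [0.13, 2.54], [-0.95, 4.09], [0.21, 2.88], [-2.74, 2.74]. Speed limits (rad/s): [2.57, 2.57, 3.14, 3.14, 3.14, 3.14].

## Interface

Orientations are given as a 3x3 rotation matrix whose columns are the frame's x, y, z axes.
In Python, from bench import ctrl gives the robot as it stands.
- The arm moves only by the tool jog_arm, never from a script. Its argument "motion" is a list of rows, each a list of 6 numbers: the shift along the world's x, y, z in mm, then the turn, a rotation vector about the world's x, y, z in rad. A call has 1 to 20 rows; each row shifts and turns the commanded pose from where the row before left it; what a row does not reach is not made up. A row lasts 1/8 s, in which the tool goes at most 62.5 mm and 10.7 degrees, less where a joint would pass 70% of its speed; a pose out of reach is approached as far as the arm can. A call with a gripper value outside its range is refused whole. "fingers" is the opening, from 0 (shut) to 1 (fully open), set as the call begins (left out, the last holds). The fingers move at their own pace and stop on an object; "force" is the grip in N (left out, the last holds). Time passes only in rows, so rows that do not move let the fingers close. It gives the time, the measured TCP pose, the force, the opening and the grip force at its end, in the units of the state.
- ctrl.get_obs(): the state, without advancing time (a new reading comes with each control period).
- ctrl.grab_frame(name): name is "scene" or "top" or "wrist"; returns the picture (420x560x3 uint8, red, green, blue); there is no depth.
- ctrl.get_calibration(name): a dict with "intrinsics" (3x3 intrinsics, pixels), "R" (3x3) and "t" (3): a world point X has camera coordinates R X + t; the wrist camera has in their place "T_tool_cam" (4x4, takes a point from camera to tool coordinates, whose origin is the TCP and whose axes are the flange's). Camera axes: x right, y down, z forward; pixel columns grow to the right and rows downward; lengths in mm; the calibration is good to about 2 mm. A picture is of the moment at which its call begins: read the wrist's pose just before it. get_calibration takes no time and is no camera call.
- ctrl.hand_in(): hands the job in; it is judged then, once.
The state is a dict: "time": time; "q": joint angles; "dq": joint speeds; "joint_efforts": joint torques, N m; "ee_pos": TCP position; "ee_rot": TCP orientation; "wrist_force": force on the tool from outside, world axes, zero at the start; "wrist_torque": the same for the moment, N m; "grip_width": finger opening in mm; "gripper_force": force on a finger pad.
Only numpy, scipy, OpenCV 4.12 (cv2) and the standard library are available. Lean on these libraries where they do the work, as an engineer would, in place of code of your own. Each camera call takes 0.05 s, during which the arm holds its last target. There are 200 camera calls.

## Working session

There is one attempt and no reset: what is moved stays moved. The work goes in short steps, Python scripts to look and compute and a tool call to move; the robot and the scene stay as the last step left them, time stands still between calls to the robot, and variables do not carry over. Pictures are saved under pics/ and viewed, at most 10 in all, crops included, and the job is handed in when it is done.

Besides the shell and the picture viewer there is one more tool, called after "Emit:" as name([rows], argument=value, ...), one row to a line, values as JSON. jog_arm: Moves the arm, as the interface text tells. Its arguments: {"type":"object","properties":{"motion":{"type":"array","items":{"type":"array","items":{"type":"number"}}},"fingers":{"type":"number"},"force":{"type":"number"}},"required":["motion"]}

```bash
mkdir -p pics; cat > h.py <<'E'
import numpy as np, cv2
from bench import ctrl
def snap(name, fn, crop=None, scale=1):
    im=ctrl.grab_frame(name); cv2.imwrite('pics/raw_'+fn,im[...,::-1])
    if crop: x0,y0,x1,y1=crop; im=im[y0:y1,x0:x1]
    im=cv2.resize(im,None,fx=scale,fy=scale,interpolation=cv2.INTER_CUBIC)
    cv2.imwrite('pics/'+fn,im[...,::-1])
def ray(name,u,v,z):
    c=ctrl.get_calibration(name);K=np.array(c['intrinsics'])
    if name=='wrist':
        o=ctrl.get_obs();T=np.array(c['T_tool_cam']);Rw=np.array(o['ee_rot'])
        R=Rw@T[:3,:3];C=np.array(o['ee_pos'])+Rw@T[:3,3]
    else:
        R=np.array(c['R']).T;C=-R@np.array(c['t'])
    d=R@np.linalg.solve(K,[u,v,1]);return C+d*(z-C[2])/d[2]
def proj(name,X):
    c=ctrl.get_calibration(name);K=np.array(c['intrinsics'])
    p=K@(np.array(c['R'])@np.array(X)+np.array(c['t']));return p[:2]/p[2]
E
python3 - <<'E'
from h import *
snap('top','top0.png',scale=1.4); snap('scene','scene0.png',scale=1.4)
o=ctrl.get_obs();print(o,ctrl.grip_depth)
for n in('top','scene','wrist'):print(ctrl.get_calibration(n))
E
```

```text
{'time': 0.1, 'q': array([-1.45508403e+00,  2.45715020e-01,  1.55887369e+00,  1.60891313e-05,
        1.33872592e+00, -1.74115738e-01]), 'dq': array([-2.42207608e-05,  4.14937810e-04, -4.45482958e-03,  6.52343607e-04,
       -7.62819072e-04,  1.30085940e-03]), 'joint_efforts': array([-4.27019870e-05, -4.16913342e+01, -3.15526199e+01,  6.86638523e-02,
        3.09350237e-02, -5.38190761e-05]), 'ee_pos': array([ 185.69861067, -622.34540869,  204.48415528]), 'ee_rot': array([[ 9.58294126e-01,  2.85783721e-01, -1.83255689e-04],
       [ 2.85783607e-01, -9.58292647e-01,  1.71226300e-03],
       [ 3.13724313e-04, -1.69322305e-03, -9.99998517e-01]]), 'wrist_force': array([-0.00866274, -0.31816346,  0.03671024]), 'wrist_torque': array([ 0.02354137,  0.03873724, -0.00214243]), 'gripper_force': 0.0, 'grip_width': 94.34802760770268} 18.8
{'intrinsics': array([[516.90322331,   0.        , 273.54239187],
       [  0.        , 516.90322331, 213.07980061],
       [  0.        ,   0.        ,   1.        ]]), 'R': array([[ 2.02059988e-02, -9.99794688e-01,  1.51660672e-03],
       [-9.97876011e-01, -
[... 360 characters left out ...]
22,  0.00297899],
       [ 0.34174404,  0.44317623, -0.8287375 ],
       [-0.51027876, -0.65301631, -0.5596296 ]]), 't': array([ 398.69406014, -153.89005735, 1517.32120253])}
{'intrinsics': array([[330.83337639,   0.        , 270.31430375],
       [  0.        , 330.83337639, 210.80745118],
       [  0.        ,   0.        ,   1.        ]]), 'T_tool_cam': array([[ 5.17918291e-04, -9.71487823e-01, -2.37088890e-01,
         6.83530405e+01],
       [ 9.99999715e-01,  6.33207997e-04, -4.10123456e-04,
         1.10383288e-01],
       [ 5.48556525e-04, -2.37088610e-01,  9.71487874e-01,
        -1.78792349e+02],
       [ 0.00000000e+00,  0.00000000e+00,  0.00000000e+00,
         1.00000000e+00]])}
```

View pics/top0.png

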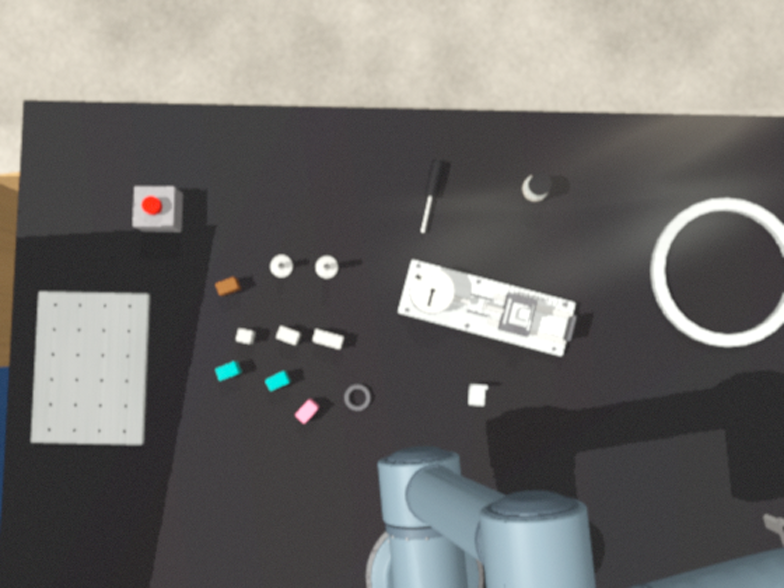

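View pics/scene0.png

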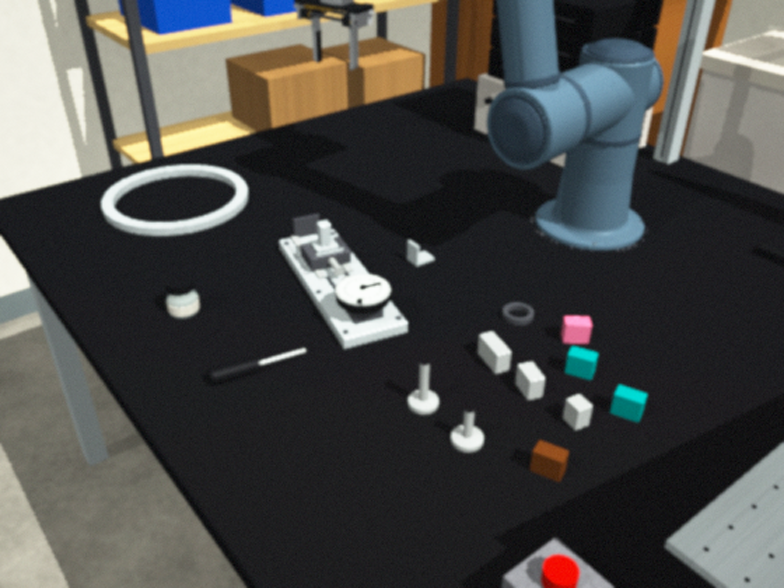

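The top view shows the stage at about (400-575, 260-355) with its dial at the left end. The three grey gauge blocks are at (245,336), (288,335) and (329,339), and the middle-length one is at (288,335). I'll enlarge both areas.

```bash
python3 - <<'E'
from h import *
im=cv2.imread('pics/raw_top0.png')
a=cv2.resize(im[180:260,275:420],None,fx=5,fy=5,interpolation=cv2.INTER_CUBIC)
b=cv2.resize(im[225:255,160:260],None,fx=6,fy=6,interpolation=cv2.INTER_CUBIC)
c=np.zeros((580,725,3),np.uint8);c[:400]=a;c[400:580,:600]=b
cv2.imwrite('pics/crop0.png',c)
E
```

```text
(no output)
```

View pics/crop0.png

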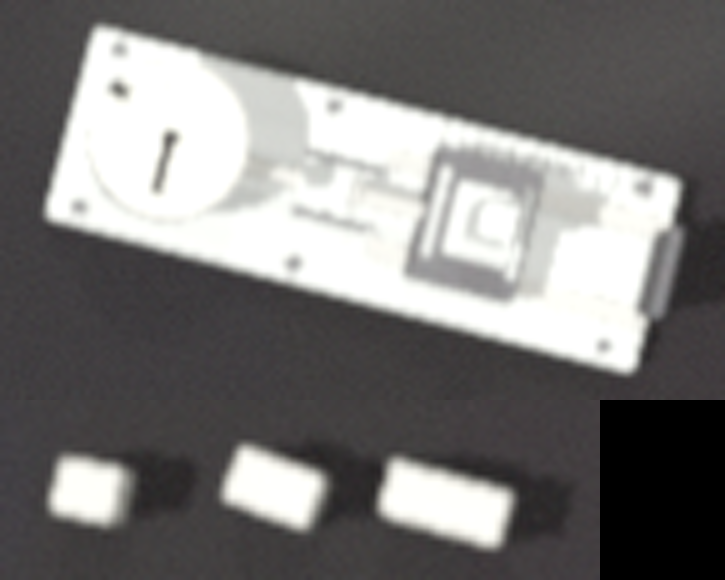

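```bash
cat >> h.py <<'E'
def fr(u,v):return ((u+.5)/5-.5+275,(v+.5)/5-.5+180)
def gr(u,v):return ((u+.5)/6-.5+160,(v-400+.5)/6-.5+225)
E
python3 - <<'E'
from h import *
P=lambda l,z,f=fr:[ray('top',*f(*p),z)[:2] for p in l]
TL,BL,BR,TR=P([(96,26),(46,218),(636,373),(683,180)],20)
print('len',np.linalg.norm(TL-TR),np.linalg.norm(BL-BR),'w',np.linalg.norm(TL-BL),np.linalg.norm(TR-BR))
y=(TL-TR)+(BL-BR);y/=np.linalg.norm(y);yaw=np.arctan2(-y[0],y[1]);x=np.array([y[1],-y[0]])
c=(TL+BL+BR+TR)/4; o=c+10*y
print('yaw',yaw,'y',y,'x',x,'origin',o, 'side yaw',[np.arctan2((a-b)[1],(a-b)[0]) for a,b in((TL,BL),(TR,BR))])
S=lambda p:((p-o)@x,(p-o)@y)
for n,p,z in(('post',(500,223),99),('carr mid',(474,224),50),('dialc',(171,136),69.5),('needle',(158,190),69.5),('mark',(119,89),73),
 ('bezel l',(87,140),68),('bezel r',(248,125),68),('noseend',(382,190),38)):
  q=P([p],z)[0];print(n,q,S(q))
for n,l in(('mid',[(240,446),(328,476),(308,532),(221,494)]),('long',[(391,458),(515,490),(500,550),(377,510)]),('short',[(57,457),(122,462),(114,525),(48,518)])):
  a,b,d,e=P(l,36,gr);yy=(a-b)+(e-d);print(n,(a+b+d+e)/4,'yaw',np.arctan2(-yy[0],yy[1]),'L',np.linalg.norm(yy)/2,'W',np.linalg.norm((a-e)+(b-d))/2)
E
```

```text
len 341.379287561665 341.56196549366155 w 112.11990512562907 111.85996286174054
yaw -0.23726560774340016 y [0.23504572 0.97198431] x [ 0.97198431 -0.23504572] origin [ 536.68768183 -104.2567679 ] side yaw [np.float64(-0.23553252240057743), np.float64(-0.23389539452110347)]
post [ 518.80475052 -174.599699  ] (np.float64(-0.8481237109702947), np.float64(-72.57553220231797))
carr mid [ 520.14201265 -169.91337115] (np.float64(-0.6498272054856599), np.float64(-67.70617728736393))
dialc [563.83602704  -1.05363291] (np.float64(2.1303103398443084), np.float64(106.69293086755529))
needle [534.28599796   5.53685575] (np.float64(-28.140920603246382), np.float64(106.15317455056393))
mark [588.5894784   27.83439403] (np.float64(19.40026964516007), np.float64(140.58983279611897))
bezel l [560.83713048  44.53273698] (np.float64(-11.499451304341497), np.float64(150.29728956786101))
bezel r [570.8079891  -42.99284792] (np.float64(18.76458117534717), np.float64(67.56740155758183))
noseend [ 538.52899102 -120.87800595] (np.float64(5.696474546047019), np.float64(-15.722790831020166))
mid [470.80167121 282.20493388] yaw -0.34894404977322846 L 43.48715156362161 W 25.56894885522047
long [465.48530363 202.80464495] yaw -0.2626455641410728 L 59.49852497501539 W 26.65857299616711
short [467.42142739 369.44882733] yaw -0.0709190926656624 L 30.415353302650736 W 28.835294427070835
```

The crop gives the stage yaw as -0.237 and its origin as (537,-104). The post sits at stage (-1,-73), and the set mark is about 2.04 rad from free, which is 5.1 mm of pin travel. The middle gauge is at (471,282) with yaw -0.35. I'll move above the post next.

Emit:
jog_arm([
  [27.75, 37.35, -4.6, 0, 0, 0.087],
  [27.75, 37.35, -4.6, 0, 0, 0.087],
  [27.75, 37.35, -4.6, 0, 0, 0.087],
  [27.75, 37.35, -4.6, 0, 0, 0.087],
  [27.75, 37.35, -4.6, 0, 0, 0.087],
  [27.75, 37.35, -4.6, 0, 0, 0.087],
  [27.75, 37.35, -4.6, 0, 0, 0.087],
  [27.75, 37.35, -4.6, 0, 0, 0.087],
  [27.75, 37.35, -4.6, 0, 0, 0.087],
  [27.75, 37.35, -4.6, 0, 0, 0.087],
  [27.75, 37.35, -4.6, 0, 0, 0.087],
  [27.75, 37.35, -4.6, 0, 0, 0.087],
  [0, 0, 0, 0, 0, 0],
  [0, 0, 0, 0, 0, 0],
], fingers=0.55, force=30)

```text
time: 1.85
ee_pos: [518.3, -174.9, 150.0]
ee_rot: [[0.235, 0.972, -0.001], [0.972, -0.235, -0.0], [-0.0, -0.001, -1.0]]
wrist_force: [0.3, 0.2, -0.6]
grip_width: 51.3
gripper_force: 0.0
```

```bash
python3 - <<'E'
from h import *
o=ctrl.get_obs();print(o['time'],o['ee_pos'],o['ee_rot'],o['grip_width'],o['wrist_force'])
a=ctrl.grab_frame('wrist');b=ctrl.grab_frame('top');cv2.imwrite('pics/raw_w1.png',a[...,::-1]);cv2.imwrite('pics/raw_t1.png',b[...,::-1])
a=cv2.resize(a,(720,540));b=cv2.resize(b[180:240,285:345],(240,240),interpolation=cv2.INTER_CUBIC)
a[:240,:240]=b
cv2.imwrite('pics/w1.png',a[...,::-1])
E
```

```text
1.85 [ 518.34462523 -174.92797796  149.9893566 ] [[ 2.35163107e-01  9.71955664e-01 -7.06597791e-04]
 [ 9.71955903e-01 -2.35163180e-01 -2.05188032e-05]
 [-1.86109151e-04 -6.81956629e-04 -9.99999750e-01]] 51.311865051658735 [ 0.27495328  0.20342326 -0.63247874]
```

View pics/w1.png

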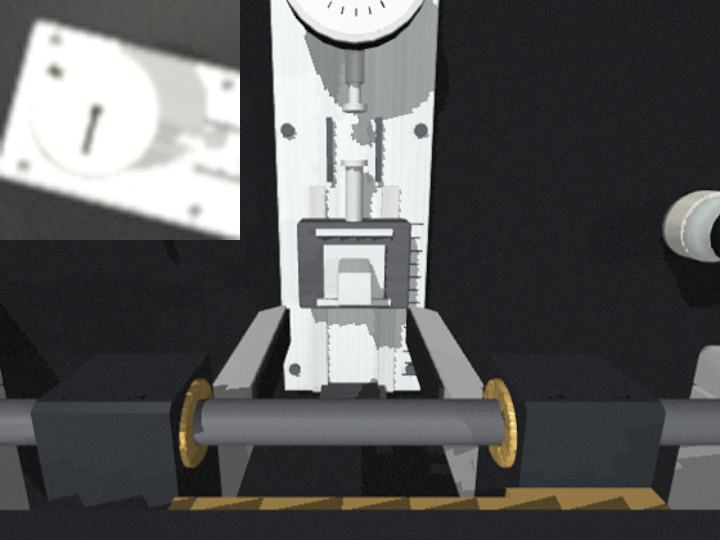

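```bash
cat >> h.py <<'E'
o0=np.array([536.7,-104.3]);y0=np.array([.23505,.97198]);x0=np.array([.97198,-.23505])
def S(p):return np.round([(p[:2]-o0)@x0,(p[:2]-o0)@y0],1)
def W(x,y):return np.round(o0+x*x0+y*y0,1)
E
python3 - <<'E'
from h import *
f=560/720
for n,p,z in(('post l',(338,288),99),('post r',(371,288),99),('post top edge?',(355,271),99),('post bot',(355,304),99),('pin tip',(355,110),45),('pin tip l',(343,107),38),('pin tip r',(367,107),38),('nose',(353,160),45),
 ('nose l',(341,162),38),('nose r',(366,162),38),('guide l inner top',(334,118),26),('gl bot',(334,185),26),('gr top',(376,118),26),('gr bot',(376,185),26),('carr L',(298,222),50),('carr R',(411,222),50),('carr BL',(298,306),50),('plate l',(277,150),20),('plate r',(435,150),20),('plate l2',(285,385),20),('plate r2',(420,387),20)):
  q=ray('wrist',p[0]*f,p[1]*f,z);print(n,np.round(q[:2],1),S(q))
E
```

```text
post l [ 513.5 -171.9] [ -6.7 -71.2]
post r [ 531.5 -176.3] [ 11.9 -71.2]
post top edge? [ 525.  -164.6] [  2.9 -61.4]
post bot [ 520.6 -183.4] [  2.9 -80.7]
pin tip [547.1 -76.3] [ 3.5 29.7]
pin tip l [540.3 -71.9] [-4.1 32.4]
pin tip r [555.3 -75.5] [11.4 32.4]
nose [ 538.8 -105.6] [ 2.3 -0.7]
nose l [ 530.9 -104.8] [-5.5 -1.9]
nose r [ 547.  -108.8] [11.  -1.9]
guide l inner top [533.  -75.7] [-10.3  27. ]
gl bot [ 522.2 -118.6] [-10.7 -17.3]
gr top [560.5 -82.3] [18.  26.9]
gr bot [ 550.8 -125.6] [ 18.7 -17.4]
carr L [ 494.4 -135.4] [-33.8 -40.2]
carr R [ 566.5 -152.9] [ 40.4 -40.3]
carr BL [ 479.2 -191.3] [-35.5 -98.1]
plate l [489.1 -86.1] [-50.5   6.5]
plate r [ 596.5 -112.2] [60.   6.4]
plate l2 [ 445.7 -261.8] [ -51.4 -174.5]
plate r2 [ 550.3 -289.1] [  56.7 -176.4]
```

The wrist view shows the post top at about (355,288), the nose at (353,162), the pin tip at (355,107) and the guides between x = 330 and 379. Its centreline is about 3 mm to +x of the top camera's estimate. I'll split the difference, descend, grip, and let the contact show the true centre.

Emit:
jog_arm([
  [2.9, -0.2, -20, 0, 0, 0],
  [0, 0, -25, 0, 0, 0],
  [0, 0, -20, 0, 0, 0],
  [0, 0, -20, 0, 0, 0],
  [0, 0, 0, 0, 0, 0],
])

```text
time: 2.58
ee_pos: [520.0, -175.3, 63.9]
ee_rot: [[0.237, 0.972, -0.003], [0.972, -0.237, 0.002], [0.001, -0.003, -1.0]]
wrist_force: [0.3, 0.5, 0.9]
grip_width: 51.6
gripper_force: 0.0
```

Emit:
jog_arm([
  [0, 0, 0, 0, 0, 0],
  [0, 0, 0, 0, 0, 0],
  [0, 0, 0, 0, 0, 0],
  [0, 0, 0, 0, 0, 0],
], fingers=0, force=15)

```text
time: 3.08
ee_pos: [522.3, -175.2, 65.9]
ee_rot: [[0.235, 0.972, 0.002], [0.972, -0.235, -0.001], [-0.0, 0.002, -1.0]]
wrist_force: [0.8, 0.0, 1.0]
grip_width: 19.8
gripper_force: 15.0
```

Gripping the post put the true centreline at +2.7 mm in my frame. I'll draw the carriage back 40 mm.

Emit:
jog_arm([
  [0, 0, 0, 0, 0, 0],
  [-0.9, -3.9, 0, 0, 0, 0],
  [-1.9, -7.8, 0, 0, 0, 0],
  [-1.9, -7.8, 0, 0, 0, 0],
  [-1.9, -7.8, 0, 0, 0, 0],
  [-1.9, -7.8, 0, 0, 0, 0],
  [-0.9, -3.9, 0, 0, 0, 0],
  [0, 0, 0, 0, 0, 0],
  [0, 0, 0, 0, 0, 0],
], force=40)

```text
time: 4.2
ee_pos: [513.0, -213.2, 65.8]
ee_rot: [[0.235, 0.972, 0.001], [0.972, -0.235, 0.002], [0.002, 0.001, -1.0]]
wrist_force: [1.9, 3.7, 4.5]
grip_width: 19.7
gripper_force: 40.0
```

Emit:
jog_arm([
  [0, 0, 0, 0, 0, 0],
  [0, 0, 0, 0, 0, 0],
], fingers=0.45)

```text
time: 4.45
ee_pos: [511.7, -213.9, 64.8]
ee_rot: [[0.235, 0.972, -0.001], [0.972, -0.235, 0.0], [-0.0, -0.001, -1.0]]
wrist_force: [-0.7, 1.3, -0.1]
grip_width: 36.2
gripper_force: 0.0
```

Emit:
jog_arm([
  [0, 0, 40, 0, 0, 0],
  [0, 0, 45, 0, 0, 0],
  [-3.2, 45, 0, 0, 0, -0.01],
  [-3.2, 45, 0, 0, 0, -0.01],
  [-3.2, 45, 0, 0, 0, -0.01],
  [-3.2, 45, 0, 0, 0, -0.01],
  [-3.2, 45, 0, 0, 0, -0.01],
  [-3.2, 45, 0, 0, 0, -0.01],
  [-3.2, 45, 0, 0, 0, -0.01],
  [-3.2, 45, 0, 0, 0, -0.01],
  [-3.2, 45, 0, 0, 0, -0.01],
  [-3.2, 45, 0, 0, 0, -0.01],
  [-6, 46, 0, 0, 0, -0.01],
  [0, 0, 0, 0, 0, 0],
  [0, 0, 0, 0, 0, 0],
], fingers=0.55)

```text
time: 6.32
ee_pos: [474.1, 281.5, 149.8]
ee_rot: [[0.34, 0.94, -0.001], [0.94, -0.34, -0.001], [-0.001, -0.0, -1.0]]
wrist_force: [0.9, 0.1, 0.4]
grip_width: 51.6
gripper_force: 0.0
```

```bash
python3 - <<'E'
from h import *
o=ctrl.get_obs();print(o['time'],o['ee_pos'],o['ee_rot'],o['grip_width'],o['wrist_force'])
a=ctrl.grab_frame('wrist');cv2.imwrite('pics/raw_w2.png',a[...,::-1])
a=cv2.resize(a,(720,540))
b=ctrl.grab_frame('top');cv2.imwrite('pics/raw_t2.png',b[...,::-1]);b=cv2.resize(b[170:270,270:420],(300,200),interpolation=cv2.INTER_CUBIC)
a[340:,:300]=b
cv2.imwrite('pics/w2.png',a[...,::-1])
E
```

```text
6.325 [474.0676783  281.51514856 149.81764052] [[ 3.39944666e-01  9.40445161e-01 -7.22638671e-04]
 [ 9.40444862e-01 -3.39945208e-01 -8.46787425e-04]
 [-1.04201469e-03 -3.91740957e-04 -9.99999380e-01]] 51.556466994499154 [0.94039715 0.05845254 0.40494842]
```

View pics/w2.png

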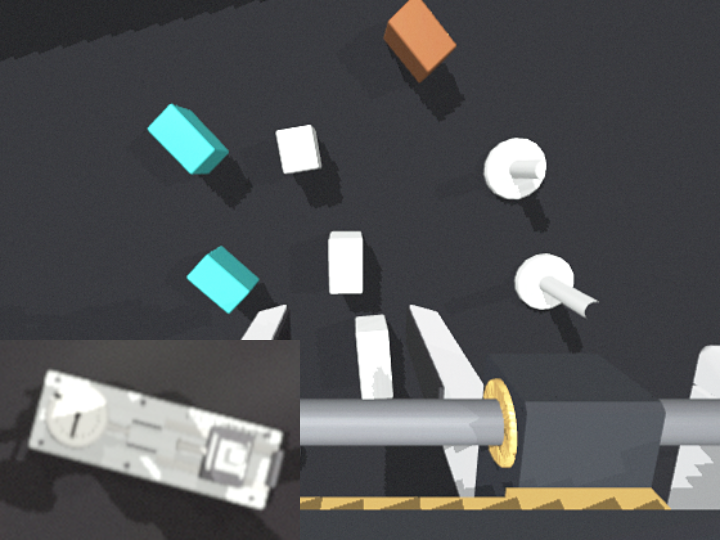

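The wrist view shows the short block at (298,150). The middle gauge has its top face at (329-363, 238-294), lined up with the tool. The long block is at (375,360). The inset shows the carriage drawn back.

```bash
python3 - <<'E'
from h import *
f=560/720
pts=[(330,238),(362,238),(363,293),(329,293)]
q=[ray('wrist',u*f,v*f,36)[:2] for u,v in pts]
o=ctrl.get_obs();print(o['time'],np.mean(q,0),np.linalg.norm(q[0]-q[1]),np.linalg.norm(q[1]-q[2]), q)
y=(q[0]-q[3])+(q[1]-q[2]);print('yaw',np.arctan2(-y[0],y[1]),'tool yaw',np.arctan2(-o['ee_rot'][0,0],o['ee_rot'][1,0]), np.mean(q,0)-o['ee_pos'][:2])
E
```

```text
6.425 [473.48084918 281.98759626] 22.25220750496192 39.891945408873426 [array([469.83382159, 304.51956241]), array([490.75303508, 296.9335723 ]), array([478.13749449, 259.08894991]), array([455.19904557, 267.40830043])]
yaw -0.3486959594992108 tool yaw -0.34834815037322586 [-0.90332799  0.9834839 ]
```

Emit:
jog_arm([
  [-0.9, 1, -30, 0, 0, 0],
  [0, 0, -35, 0, 0, 0],
  [0, 0, -35, 0, 0, 0],
  [0, 0, -25, 0, 0, 0],
  [0, 0, -13, 0, 0, 0],
  [0, 0, 0, 0, 0, 0],
])

```text
time: 7.18
ee_pos: [473.1, 282.3, 11.8]
ee_rot: [[0.341, 0.94, -0.001], [0.94, -0.341, -0.001], [-0.001, -0.001, -1.0]]
wrist_force: [0.2, -0.6, -0.2]
grip_width: 51.7
gripper_force: 0.0
```

Emit:
jog_arm([
  [0, 0, 0, 0, 0, 0],
  [0, 0, 0, 0, 0, 0],
  [0, 0, 0, 0, 0, 0],
  [0, 0, 0, 0, 0, 0],
], fingers=0, force=30)

```text
time: 7.68
ee_pos: [473.6, 283.4, 13.0]
ee_rot: [[0.34, 0.94, 0.001], [0.94, -0.34, 0.0], [0.001, 0.0, -1.0]]
wrist_force: [-2.2, -0.1, 3.8]
grip_width: 23.8
gripper_force: 30.0
```

Emit:
jog_arm([
  [0, 0, 20, 0, 0, 0],
  [0, 0, 50, 0, 0, 0],
  [0, 0, 48, 0, 0, 0],
  [6.75, -38.36, 0, 0, 0, 0.011],
  [6.75, -38.36, 0, 0, 0, 0.011],
  [6.75, -38.36, 0, 0, 0, 0.011],
  [6.75, -38.36, 0, 0, 0, 0.011],
  [6.75, -38.36, 0, 0, 0, 0.011],
  [6.75, -38.36, 0, 0, 0, 0.011],
  [6.75, -38.36, 0, 0, 0, 0.011],
  [6.75, -38.36, 0, 0, 0, 0.011],
  [6.75, -38.36, 0, 0, 0, 0.011],
  [6.75, -38.36, 0, 0, 0, 0.011],
  [0, 0, -20, 0, 0, 0],
  [0, 0, 0, 0, 0, 0],
  [0, 0, 0, 0, 0, 0],
])

```text
time: 9.68
ee_pos: [540.7, -100.0, 110.2]
ee_rot: [[0.234, 0.972, -0.0], [0.972, -0.234, 0.0], [0.0, -0.0, -1.0]]
wrist_force: [0.4, -0.8, -2.6]
grip_width: 23.8
gripper_force: 30.0
```

```bash
python3 - <<'E'
from h import *
o=ctrl.get_obs();print(o['time'],o['ee_pos'],o['ee_rot'],o['grip_width'],o['wrist_force'],S(o['ee_pos']))
a=ctrl.grab_frame('wrist');cv2.imwrite('pics/raw_w3.png',a[...,::-1])
a=cv2.resize(a,(720,540))
cv2.imwrite('pics/w3.png',a[...,::-1])
E
```

```text
9.675 [ 540.65881621 -100.04815617  110.21032373] [[ 2.34154348e-01  9.72199326e-01 -4.59605853e-04]
 [ 9.72199432e-01 -2.34154287e-01  1.83258017e-04]
 [ 7.05446400e-05 -4.89739211e-04 -9.99999878e-01]] 23.810977702668826 [ 0.39217515 -0.78502156 -2.60483394] [2.8 5.1]
```

View pics/w3.png

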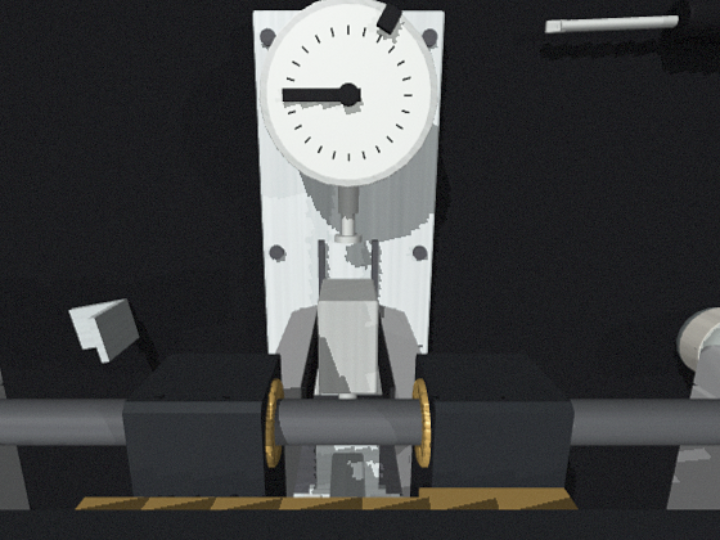

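```bash
python3 - <<'E'
from h import *
im=cv2.imread('pics/raw_w3.png').astype(int)
g=im.max(2)
m=(g<60).astype(np.uint8)
n,l,st,ce=cv2.connectedComponentsWithStats(m[0:40,288:330]);print(st,ce+[288,0]);
for r in range(0,32,2):print(' '.join('%3d'%v for v in g[r,286:320:1]))
f=560/720
c=S(ray('wrist',349*f,95*f,69.5));print('c',c,'needle',S(ray('wrist',283*f,95*f,69.5)))
for p in((384,3),(403,11),(393,34),(376,25),(389,18),(384.5,29.5)):
  d=S(ray('wrist',p[0]*f,p[1]*f,73))-c;print(p,d,np.hypot(*d),np.pi/2+np.arctan2(d[0],d[1]))
for p in ((348,240),(348,236)):print('pin',S(ray('wrist',p[0]*f,p[1]*f,38)))
E
```

```text
[[   0    0   42   40 1197]
 [   5    0   37   27  478]
 [   7   28    1    1    1]
 [   6   30    1    1    1]
 [   5   32    1    1    1]
 [  15   38    2    2    2]] [[308.67669173  23.56558062]
 [308.16945607   9.17364017]
 [295.          28.        ]
 [294.          30.        ]
 [293.          32.        ]
 [303.5         38.5       ]]
220 220 216 203 179 169 126  45  16  20  27  29  31  30  31  28  30  34  29  29  30  28  29  31  31  28  29  28  22  29  30  34  33  33
221 221 221 222 219 219 218 222 219 202 192 185 136  92  24  37  39  28  26  33  35  33  31  32  26  37  26  40  29  27  31  33  30  32
210 211 215 217 220 221 219 219 220 216 216 213 222 208  89  34  34  40  38  41  36  26  28  24  24  32  32  26  30  30  27  32  32  31
243 242 238 238 230 229 210 205 205 206 220 221 212 104  38  41  36  37  42  42  42  37  42  31  23  27  31  33  25  27  23  26  32  29
242 243 243 241 243 241 233 233 227 222 220 204  68  32  37  43  45  49  43  39  42  39  40  43  42  45  97 161 155 158 157 156 157 156
244 242 241 242 241 243 241 234 234 239 239  68  34  44  43  36  45  41  40 
[... 1143 characters left out ...]
 222
242 243 243 242 242 242 243 248 218  47 113 221 142 148 147 166 167 166 166 162 162 160 180 231 234 243 241 242 241 241 240 239 241 242
243 242 242 242 242 245 245 217  44 127 247 243 152 156 176 236 233 235 230 164 161 188 250 243 242 243 241 241 240 240 239 241 240 241
c [  3.6 107.5] needle [-28.3 107.4]
(384, 3) [15.8 38.5] 41.61598250672451 1.9602270542138172
(403, 11) [24.5 35.3] 42.969058635255216 2.177518499422915
(393, 34) [20.2 25.8] 32.76705662704541 2.2350514760344216
(376, 25) [12.3 29.5] 31.961539387207242 1.9658281203768944
(389, 18) [18.2 32.4] 37.1618083521241 2.082599448855618
(384.5, 29.5) [16.3 27.6] 32.053860921892074 2.10426034800805
pin [ 3.3 31.3]
pin [ 3.3 33.7]
```

The needle lies along -x, from (349,95) to (283,95). The mark block at (389,18) is about 2.07 rad clockwise, so about 5.15 mm of pin travel. The block lines up with the guides, so I'll lower it.

Emit:
jog_arm([
  [0, 0, -25, 0, 0, 0],
  [0, 0, -30, 0, 0, 0],
  [0, 0, -12, 0, 0, 0],
  [0, 0, -4, 0, 0, 0],
  [0, 0, -3, 0, 0, 0],
  [0, 0, -2, 0, 0, 0],
  [0, 0, -1, 0, 0, 0],
  [0, 0, 0, 0, 0, 0],
  [0, 0, 0, 0, 0, 0],
])

```text
time: 10.85
ee_pos: [541.0, -100.6, 33.4]
ee_rot: [[0.235, 0.972, 0.0], [0.972, -0.235, -0.0], [-0.0, 0.0, -1.0]]
wrist_force: [0.4, 0.7, -2.0]
grip_width: 23.6
gripper_force: 30.0
```

Emit:
jog_arm([
  [0, 0, -0.7, 0, 0, 0],
  [0, 0, -0.5, 0, 0, 0],
  [0, 0, 0, 0, 0, 0],
])

```text
time: 11.22
ee_pos: [541.0, -100.6, 32.9]
ee_rot: [[0.235, 0.972, -0.0], [0.972, -0.235, -0.0], [-0.0, -0.0, -1.0]]
wrist_force: [-3.5, 0.9, 5.4]
grip_width: 23.6
gripper_force: 30.0
```

Contact, so the block is down. I'll release it with a small opening, then rise and look.

Emit:
jog_arm([
  [0, 0, 0, 0, 0, 0],
  [0, 0, 0, 0, 0, 0],
  [0, 0, 0, 0, 0, 0],
  [0, 0, 15, 0, 0, 0],
  [0, 0, 25, 0, 0, 0],
  [0, 0, 40, 0, 0, 0],
  [-8.5, -35, 0, 0, 0, 0],
  [-8.5, -35, 0, 0, 0, 0],
  [0, 0, 0, 0, 0, 0],
  [0, 0, 0, 0, 0, 0],
], fingers=0.45)

```text
time: 12.48
ee_pos: [524.1, -170.1, 112.5]
ee_rot: [[0.235, 0.972, 0.001], [0.972, -0.235, 0.0], [0.0, 0.001, -1.0]]
wrist_force: [-0.0, -0.1, -0.0]
grip_width: 42.0
gripper_force: 0.0
```

```bash
python3 - <<'E'
from h import *
o=ctrl.get_obs();print(o['time'],o['ee_pos'],o['grip_width'],o['wrist_force'],S(o['ee_pos']))
a=ctrl.grab_frame('wrist');cv2.imwrite('pics/raw_w4.png',a[...,::-1])
a=cv2.resize(a,(720,540))
cv2.imwrite('pics/w4.png',a[...,::-1])
E
```

```text
12.475 [ 524.05321649 -170.08829676  112.54491635] 41.968945172160936 [-0.02606893 -0.05633815 -0.0296337 ] [  3.2 -66.9]
```

View pics/w4.png

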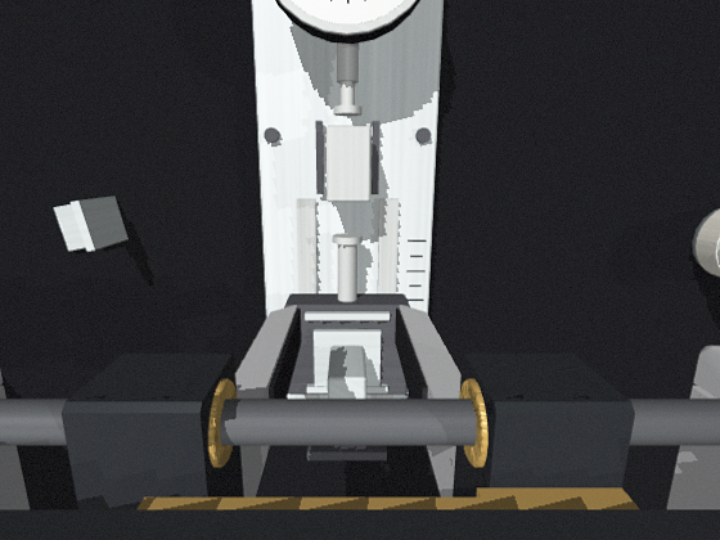

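The block stands straight between the guides at (327-371, 125-200), clear of the pin at (348,111) and of the nose at (348,239). I'll work out the run-up distance.

```bash
python3 - <<'E'
from h import *
f=560/720
def q(u,v,z):
    return S(ray('wrist',u*f,v*f,z))
for n,u,v,z in(('pin c',348,111,38),('nose c',348,239,38),('blk far top',349,125,56),('blk near top',349,200,56),('blk l',327,160,56),('blk r',371,160,56),('post top far',347,346,99),('gl',322,160,26),('gr',374,160,26)):print(n,q(u,v,z))
print(S(np.array([513.0,-213.2])),ctrl.get_obs()['time'])
im=cv2.imread('pics/raw_w4.png').max(2)
print(im[175:200,270:273].mean(1).round().astype(int)); print(im[78:100,270:273].mean(1).round().astype(int))
E
```

```text
pin c [ 3.1 32.5]
nose c [  3.2 -40.1]
blk far top [ 3.6 23.4]
blk near top [  3.7 -15.5]
blk l [-8.1  5.6]
blk r [15.4  5.7]
post top far [  2.7 -82.5]
gl [-12.5   6.1]
gr [18.9  6.2]
[   2.6 -111.4] 12.525
[160 159 158 160 158 158 162 157 152 164 214 225 223 222 227 169 131 197
 214 213 213 213 211 211 211]
[221 223 221 223 227 226 225 228 231 190 115  87 129 150 242 251 249 249
 250 230 222 228]
```

Emit:
jog_arm([
  [-5.3, -21.3, 0, 0, 0, 0],
  [-5.2, -21.2, 0, 0, 0, 0],
  [0, 0, -20, 0, 0, 0],
  [0, 0, -20, 0, 0, 0],
  [0, 0, -7, 0, 0, 0],
  [0, 0, 0, 0, 0, 0],
])

```text
time: 13.28
ee_pos: [513.4, -212.3, 64.9]
ee_rot: [[0.234, 0.972, -0.001], [0.972, -0.234, 0.0], [0.0, -0.001, -1.0]]
wrist_force: [-0.5, 0.7, -0.4]
grip_width: 42.2
gripper_force: 0.0
```

Emit:
jog_arm([
  [0, 0, 0, 0, 0, 0],
  [0, 0, 0, 0, 0, 0],
  [0, 0, 0, 0, 0, 0],
  [0, 0, 0, 0, 0, 0],
], fingers=0, force=40)

```text
time: 13.78
ee_pos: [513.2, -213.1, 65.7]
ee_rot: [[0.235, 0.972, -0.001], [0.972, -0.235, 0.0], [-0.0, -0.001, -1.0]]
wrist_force: [-4.0, 1.8, 5.1]
grip_width: 19.5
gripper_force: 40.0
```

Emit:
jog_arm([
  [0.35, 1.46, 0, 0, 0, 0],
  [0.35, 1.46, 0, 0, 0, 0],
  [0.35, 1.46, 0, 0, 0, 0],
  [0.35, 1.46, 0, 0, 0, 0],
  [0.47, 1.94, 0, 0, 0, 0],
  [0.47, 1.94, 0, 0, 0, 0],
  [0.47, 1.94, 0, 0, 0, 0],
  [0.47, 1.94, 0, 0, 0, 0],
  [0.47, 1.94, 0, 0, 0, 0],
  [0.47, 1.94, 0, 0, 0, 0],
  [0.47, 1.94, 0, 0, 0, 0],
  [0.47, 1.94, 0, 0, 0, 0],
  [0.47, 1.94, 0, 0, 0, 0],
  [0, 0, 0, 0, 0, 0],
])

```text
time: 15.52
ee_pos: [518.4, -191.4, 65.7]
ee_rot: [[0.234, 0.972, -0.001], [0.972, -0.234, -0.003], [-0.003, -0.001, -1.0]]
wrist_force: [-5.8, -5.2, 4.5]
grip_width: 19.7
gripper_force: 40.0
```

Emit:
jog_arm([
  [0.235, 0.97, 0, 0, 0, 0],
  [0.235, 0.97, 0, 0, 0, 0],
  [0.235, 0.97, 0, 0, 0, 0],
  [0.235, 0.97, 0, 0, 0, 0],
  [0.235, 0.97, 0, 0, 0, 0],
  [0.235, 0.97, 0, 0, 0, 0],
  [0.235, 0.97, 0, 0, 0, 0],
  [0.235, 0.97, 0, 0, 0, 0],
  [0.235, 0.97, 0, 0, 0, 0],
  [0.235, 0.97, 0, 0, 0, 0],
  [0.235, 0.97, 0, 0, 0, 0],
  [0.235, 0.97, 0, 0, 0, 0],
  [0.235, 0.97, 0, 0, 0, 0],
  [0.235, 0.97, 0, 0, 0, 0],
  [0, 0, 0, 0, 0, 0],
])

```text
time: 17.4
ee_pos: [521.5, -178.7, 65.7]
ee_rot: [[0.234, 0.972, -0.002], [0.972, -0.234, -0.005], [-0.005, -0.001, -1.0]]
wrist_force: [-6.6, -8.4, 3.8]
grip_width: 19.9
gripper_force: 40.0
```

```bash
cat >> h.py <<'E'
def needle(im):
    g=im.max(2).astype(float);c=W(3.3,107.0);C=np.array([*c,69.5])
    A=[];
    for a in np.arange(-.4,3.0,.05):
        s=[]
        for r in range(10,29,1):
            for w in(-1,0,1):
                d=np.array([-np.cos(a)*r-np.sin(a)*w*0-w*0, np.sin(a)*r])
                X=np.array([*(c+d[0]*x0+d[1]*y0),69.5]);u,v=proj('top',X)+TO
                s.append(cv2.getRectSubPix(g.astype(np.float32),(1,1),(float(u),float(v)))[0,0])
        A.append((a,np.mean(s)))
    return A
TO=np.array([0,0.])
E
python3 - <<'E'
from h import *
import h
o=ctrl.get_obs();print(o['time'],o['ee_pos'],S(o['ee_pos']),o['wrist_force'])
b=ctrl.grab_frame('top');cv2.imwrite('pics/raw_t5.png',b[...,::-1])
# image offset: known dial centre in raw top0
c=proj('top',[*W(3.3,107.0),69.5]);print('dial proj',c)
h.TO=np.array([308.8,206.8])-c
for n,im in(('t1',cv2.imread('pics/raw_t1.png')),('now',b)):
    A=needle(im);A.sort(key=lambda t:t[1]);print(n,[(round(a,2),int(s)) for a,s in A[:5]])
a=ctrl.grab_frame('scene');cv2.imwrite('pics/raw_s5.png',a[...,::-1])
out=np.zeros((480,800,3),np.uint8)
out[:400,:400]=cv2.resize(b[182:232,284:334],(400,400),interpolation=cv2.INTER_CUBIC)
out[:400,400:]=cv2.resize(a[180:240,225:285],(400,400),interpolation=cv2.INTER_CUBIC)
cv2.imwrite('pics/d5.png',out[...,::-1])
E
```

```text
17.4 [ 521.53022466 -178.67065677   65.70838498] [  2.7 -75.9] [-6.57265349 -8.41129005  3.80598111]
dial proj [308.82447347 206.33691343]Traceback (most recent call last):
  File "<stdin>", line 9, in <module>
  File "h.py", line 32, in needle
    X=np.array([*(c+d[0]*x0+d[1]*y0),69.5]);u,v=proj('top',X)+TO
                                                ~~~~^^^^^^^^^
  File "h.py", line 17, in proj
    c=ctrl.get_calibration(name);K=np.array(c['intrinsics'])
ValueError: time passes only in moves, steps and waits
```

```bash
sed -i 's/^def proj/from functools import lru_cache\n@lru_cache\ndef cal(n):return ctrl.get_calibration(n)\ndef proj/; s/c=ctrl.get_calibration(name)/c=cal(name)/' h.py
python3 - <<'E'
from h import *
import h
c=proj('top',[*W(3.3,107.0),69.5])
h.TO=np.array([308.8,206.8])-c
b=cv2.imread('pics/raw_t5.png')
for n,im in(('t1',cv2.imread('pics/raw_t1.png')),('now',b)):
    A=needle(im);A.sort(key=lambda t:t[1]);print(n,[(round(a,2),int(s)) for a,s in A[:5]])
a=ctrl.grab_frame('scene')[...,::-1]
out=np.zeros((400,800,3),np.uint8)
out[:400,:400]=cv2.resize(b[182:232,284:334],(400,400),interpolation=cv2.INTER_CUBIC)
out[:400,400:]=cv2.resize(a[180:240,225:285],(400,400),interpolation=cv2.INTER_CUBIC)
cv2.imwrite('pics/d5.png',out)
E
```

```text
t1 [(np.float64(0.05), 159), (np.float64(-0.0), 162), (np.float64(0.1), 172), (np.float64(-0.05), 176), (np.float64(0.15), 193)]
now [(np.float64(0.2), 159), (np.float64(0.25), 160), (np.float64(0.15), 172), (np.float64(0.3), 176), (np.float64(0.1), 194)]
```

View pics/d5.png

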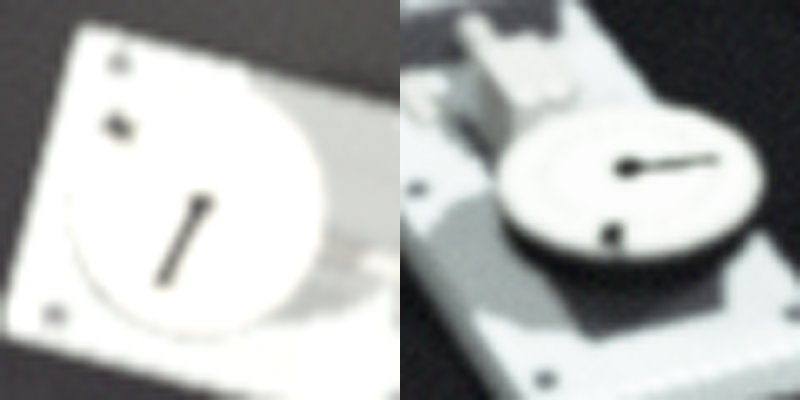

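The needle has just left free, at about 0.2 rad with the mark at about 2.06, so roughly 4.6 mm remain. I'll advance slowly.

Emit:
jog_arm([
  [0.12, 0.485, 0, 0, 0, 0],
  [0.12, 0.485, 0, 0, 0, 0],
  [0.12, 0.485, 0, 0, 0, 0],
  [0.12, 0.485, 0, 0, 0, 0],
  [0.12, 0.485, 0, 0, 0, 0],
  [0.12, 0.485, 0, 0, 0, 0],
  [0.12, 0.485, 0, 0, 0, 0],
  [0, 0, 0, 0, 0, 0],
  [0, 0, 0, 0, 0, 0],
])

```text
time: 18.62
ee_pos: [522.2, -176.2, 65.7]
ee_rot: [[0.234, 0.972, -0.002], [0.972, -0.234, -0.006], [-0.007, -0.001, -1.0]]
wrist_force: [-8.0, -11.2, 2.4]
grip_width: 19.6
gripper_force: 40.0
```

```bash
cat > n.py <<'E'
from h import *
import h,sys
h.TO=np.array([308.8,206.8])-proj('top',[*W(3.3,107.0),69.5])
o=ctrl.get_obs();print(o['time'],S(o['ee_pos']),o['wrist_force'])
b=ctrl.grab_frame('top')[...,::-1].copy();cv2.imwrite('pics/raw_%s.png'%sys.argv[1],b)
A=needle(b);A.sort(key=lambda t:t[1]);print([(round(a,2),int(s)) for a,s in A[:5]])
E
python3 n.py t6
```

```text
18.625 [  2.8 -73.3] [ -7.96531379 -11.19137252   2.43975326]
[(np.float64(1.15), 187), (np.float64(1.1), 190), (np.float64(1.2), 197), (np.float64(1.05), 201), (np.float64(1.25), 215)]
```

Emit:
jog_arm([
  [0.12, 0.485, 0, 0, 0, 0],
  [0.12, 0.485, 0, 0, 0, 0],
  [0.12, 0.485, 0, 0, 0, 0],
  [0.12, 0.485, 0, 0, 0, 0],
  [0.12, 0.485, 0, 0, 0, 0],
  [0, 0, 0, 0, 0, 0],
  [0, 0, 0, 0, 0, 0],
])

```text
time: 19.55
ee_pos: [522.6, -174.4, 65.7]
ee_rot: [[0.234, 0.972, -0.003], [0.972, -0.234, -0.008], [-0.008, -0.001, -1.0]]
wrist_force: [-7.4, -13.9, 2.6]
grip_width: 19.7
gripper_force: 40.0
```

```bash
python3 n.py t7
```

```text
19.55 [  2.8 -71.5] [ -7.42951066 -13.86876425   2.56062919]
[(np.float64(1.85), 174), (np.float64(1.8), 177), (np.float64(1.9), 184), (np.float64(1.75), 192), (np.float64(1.95), 203)]
```

Emit:
jog_arm([
  [0.08, 0.33, 0, 0, 0, 0],
  [0.08, 0.33, 0, 0, 0, 0],
  [0, 0, 0, 0, 0, 0],
  [0, 0, 0, 0, 0, 0],
])

```text
time: 20.1
ee_pos: [522.7, -174.0, 65.7]
ee_rot: [[0.234, 0.972, -0.003], [0.972, -0.234, -0.008], [-0.008, -0.001, -1.0]]
wrist_force: [-8.0, -13.7, 2.6]
grip_width: 19.4
gripper_force: 40.0
```

```bash
python3 n.py t8
```

```text
20.1 [  2.8 -71. ] [ -8.00688378 -13.66250651   2.63908726]
[(np.float64(2.0), 181), (np.float64(2.05), 186), (np.float64(1.95), 189), (np.float64(2.1), 203), (np.float64(1.9), 205)]
```

The needle is at about 2.0 rad. I'll release in place, rise, and look from above the dial.

Emit:
jog_arm([
  [0, 0, 0, 0, 0, 0],
  [0, 0, 0, 0, 0, 0],
  [0, 0, 0, 0, 0, 0],
  [0, 0, 10, 0, 0, 0],
  [0, 0, 30, 0, 0, 0],
  [0, 0, 45, 0, 0, 0],
  [0, 0, 40, 0, 0, 0],
  [6, 25, 0, 0, 0, 0],
  [10, 40, 0, 0, 0, 0],
  [0, 0, 0, 0, 0, 0],
  [0, 0, 0, 0, 0, 0],
], fingers=0.45)

```text
time: 21.52
ee_pos: [540.0, -104.8, 190.5]
ee_rot: [[0.234, 0.972, 0.001], [0.972, -0.234, -0.0], [-0.0, 0.001, -1.0]]
wrist_force: [0.0, 0.1, 0.1]
grip_width: 42.1
gripper_force: 0.0
```

```bash
python3 n.py t9; python3 - <<'E'
from h import *
a=ctrl.grab_frame('wrist');cv2.imwrite('pics/raw_w9.png',a[...,::-1])
cv2.imwrite('pics/w9.png',cv2.resize(a,(784,588))[...,::-1])
E
```

```text
21.525 [3.3 0.3] [0.02011889 0.06845444 0.14730176]
[(np.float64(2.0), 180), (np.float64(2.05), 185), (np.float64(1.95), 189), (np.float64(2.1), 203), (np.float64(1.9), 204)]
```

View pics/w9.png

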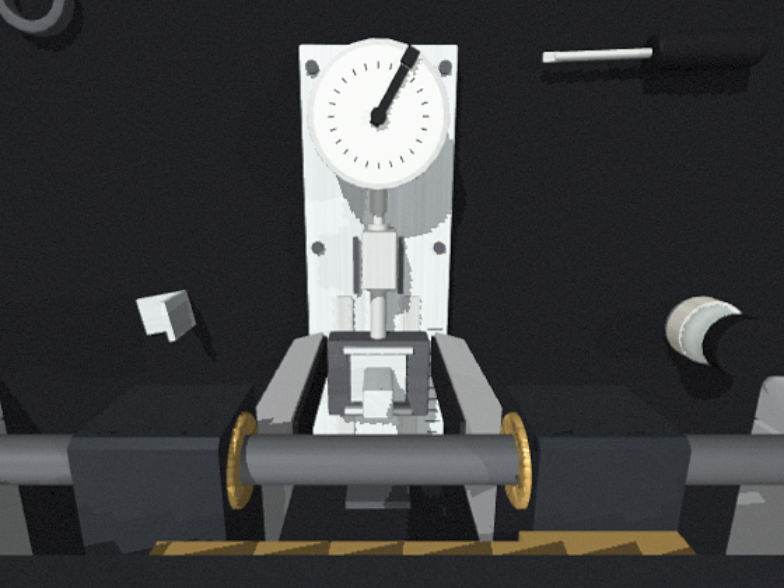

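```bash
python3 - <<'E'
from h import *
f=560/784
def q(u,v,z):return S(ray('wrist',u*f,v*f,z))
print('post near',q(377,418,99),'post far',q(377,390,99),'carr far',q(377,333,50),'carr near',q(335,414,50),'nose/blk',q(377,291,38),'blk near top',q(380,290,56),'blk far',q(380,229,56),q(363,260,56),q(397,260,56),ctrl.get_obs()['time'])
im=cv2.imread('pics/raw_w9.png');print(im[265:304,266:272].max(2).mean(1).round().astype(int))
E
```

```text
post near [  2.3 -79. ] post far [  2.3 -59.5] carr far [  2.2 -38. ] carr near [ -29.6 -102.3] nose/blk [ 2.2 -9.6] blk near top [ 4.3 -4.6] blk far [ 4.3 37.5] [-7.3 16.4] [15.9 16.4] 21.625
[172 171 172 173 174 173 172 173 174 173 173 173 171 177 233 244 240 240
 239 238 237 236 238 238 238 238 238 237 237 236 236 235 241 196 163 162
 161 198 239]
```

The needle lies on the mark block at (410,55), with the block pressed between nose and pin. The post measures about 3-4 mm to the run-up side of the carriage, against a 3 mm limit, so the play is taken up. The gripper is clear, so I'm handing in.

```bash
python3 -c "
from bench import ctrl
print(ctrl.hand_in())"
```

```text
the job is handed in; nothing more can be done
None
```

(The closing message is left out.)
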